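Pile the chip trays, then hold the case lid open

TASK

Get the chip trays ready to go into the storage case: stack the two loose black trays squarely on the one that already lies on the steel plate, edges flush, leaving that bottom tray where it is. Let go of the pile, and only then raise the grey case's lid with the gripper and hold it open at 60 degrees from closed; it falls shut if released, so finish while still holding it steady at that angle. Do not disturb the other things on the bench.

Things in the scene. Friction and masses are not known exactly. Their poses are not given: they have to be found in the camera images.
- tray_base: chip tray: a flat black plastic block 64 mm (own x) by 46 mm (own y) by 16 mm high, with a grid of small pockets on top; 50 to 100 g; origin at the centre of its underside. All three chip trays are alike. This one starts flat on the steel plate, its long side along the plate's; it is the bottom of the pile.
- tray_a: chip tray: a flat black plastic block 64 mm (own x) by 46 mm (own y) by 16 mm high, with a grid of small pockets on top; 50 to 100 g; origin at the centre of its underside. All three chip trays are alike. Loose, flat on the bench.
- tray_b: chip tray: a flat black plastic block 64 mm (own x) by 46 mm (own y) by 16 mm high, with a grid of small pockets on top; 50 to 100 g; origin at the centre of its underside. All three chip trays are alike. Loose, flat on the bench.
- plate: fixed steel transfer plate, 220 mm (own x) by 130 mm (own y), 6 mm thick, flat on the bench; origin at the centre of its underside. The bottom tray lies towards its -x end, a small gauge at its +x end.
- case: fixed grey plastic storage case, 170 mm (own x) by 150 mm (own y), 70 mm high, closed by a flat lid of the same size, 6 mm thick; origin at the centre of its underside. The lid is hinged along the case's +x edge (far from the robot) and its handle is near the -x edge.
- lid (a joint): opening angle of the case lid, rad: 0 shut (as it starts), growing as its -x edge rises; stop at 1.4. A light spring and the lid's weight (about 0.3 kg with the handle) shut it from any angle; about 2 N at the handle lifts it.
- lid_hinge (a point): point on the hinge axis at the middle of the case's width: 85 mm along the case's own +x from its centre and 70.5 mm above its underside. The hinge axis is the case's own y axis.
- lid_handle (a point): black bar handle of the lid: round bar 10 mm thick and 100 mm long along the case's own y, standing on two thin posts (45 mm either side of the middle, 8 mm thick). Origin at the middle of the bar; with the lid shut its axis is 140 mm nearer the case's -x side than the hinge axis and 46 mm above the hinge axis (40 mm above the lid's top). Its axes turn with the lid. The round bar can turn between the fingers as the lid swings.
- gauge: bystander: brass plug gauge, 26 mm across, 24 mm high, stands on the steel plate; origin under its centre.
- wafer_box: bystander: round white wafer box, 106 mm across, 22 mm high; origin under its centre.
- bottle: bystander: white bottle, 60 mm across, 150 mm high; origin under its centre.
- tweezers: bystander: steel tweezers, about 125 mm long, lying flat; origin near the middle.
- driver: bystander: screwdriver, 160 mm long, lying flat.
- bin: bystander: small grey open bin, 90 by 130 by 45 mm; origin under its centre.
- weight: bystander: steel weight with a knob, 40 mm across, 52 mm high; origin under its centre.
Not all that is in view belongs to the job. Leave any brown or yellow look-alike of the tray_a alone.

How it is judged (in metres and radians):
On the way, in this order (a step that is already met when the one before it is completed fails the run):
1. both loose trays lie squarely on the bottom tray, let go, while the case is still shut (((z of tray_a in the frame of tray_base between 0.013 and 0.019 m and z of tray_b in the frame of tray_base between 0.029 and 0.035 m) or (z of tray_b in the frame of tray_base between 0.013 and 0.019 m and z of tray_a in the frame of tray_base between 0.029 and 0.035 m)) and horizontal distance between each of tray_a, tray_b and tray_base below 0.006 m and angle between the x axis of each of tray_a, tray_b and the x axis of tray_base, either way round below 0.12 rad and angle between each of tray_a, tray_b, tray_base's own z axis and vertical below 0.06 rad and contact force between the fingers and tray_a below 0.1 N and contact force between the fingers and tray_b below 0.1 N and contact force between the fingers and tray_base below 0.1 N and linear speed of each of tray_a, tray_b below 0.02 m/s and distance of tray_base from where it was at the start of the episode below 0.03 m and value of joint lid below 0.05 rad), for 0.2 s.
2. the fingers hold the lid at 60 degrees (value of joint lid between 0.942 and 1.152 rad and velocity of joint lid between -0.1 and 0.1 rad/s and contact force between the fingers and lid above 0.4 N), for 0.2 s.
At the end, for the whole second after the job is handed in: Lid steady at 60 +/- 6 degrees, carried by the fingers (contact over 0.4 N). Trays in a level pile on the bottom one, any order, each within 6 mm and 0.12 rad of it (either way round), untouched and at rest; bottom tray within 30 mm of its start (all of step 2 and ((z of tray_a in the frame of tray_base between 0.013 and 0.019 m and z of tray_b in the frame of tray_base between 0.029 and 0.035 m) or (z of tray_b in the frame of tray_base between 0.013 and 0.019 m and z of tray_a in the frame of tray_base between 0.029 and 0.035 m)) and horizontal distance between each of tray_a, tray_b and tray_base below 0.006 m and angle between the x axis of each of tray_a, tray_b and the x axis of tray_base, either way round below 0.12 rad and angle between each of tray_a, tray_b, tray_base's own z axis and vertical below 0.06 rad and contact force between the fingers and tray_a below 0.1 N and contact force between the fingers and tray_b below 0.1 N and contact force between the fingers and tray_base below 0.1 N and linear speed of each of tray_a, tray_b below 0.02 m/s and distance of tray_base from where it was at the start of the episode below 0.03 m); the arm keeps its last pose, push and grip.
It fails at once if a bystander is pushed more than 40 mm from its place (distance of any of gauge, wafer_box, bottle, tweezers, driver, bin, weight from where it was at the start of the episode above 0.04 m).
It also fails if it takes over 67 s, if anything falls off the work surface, if the arm or the gripper's body presses on something with over 40 N, if the wrist force passes 120 N, or if a joint passes its speed limit or range.

ROBOT

A 7-joint arm with a two-finger parallel gripper is mounted at the origin on the work surface. World frame = base frame: x ahead of the robot, y to its left, z up, the work surface at z = 0. Lengths are in m, angles in degrees, forces in N, time in s.
With the tool pointing down it reaches from about 0.425 to 0.875 m from the base axis. Payload 4.7 kg.
Tool frame: the origin (TCP) lies between the finger pads; the fingertips stand 11 mm ahead of it and the grasp point (between the pads) lies 8 mm behind it (env.tcp_to_tips is the distance from the TCP to the fingertips, in m); z points along the fingers, y is the line along which they close (so a half turn about z gives the same grasp; the last joint's range is limited). The gripper opens to 87 mm and grips with 3 to 60 N. Pads are 19 mm wide; open, the fingers measure 117 mm over their backs; the gripper's body (75 mm by 190 mm) begins 51 mm behind the grasp point.
Start: joints at [-64.853, 18.392, -4.016, 83.108, 1.295, 78.541, -3.26], TCP at [0.268, 0.592, 0.234] pointing down, gripper open.
Joint ranges: [-163.93, 163.93], [-17.29, 119.83], [-79.2, 71.16], [3.27, 140.29], [-89.18, 269.18], [5.43, 117.66], [-154.24, 154.24]. Speed limits (degrees/s): [147.25, 147.25, 180, 180, 180, 180, 180].

INTERFACE

Orientations are given as [roll, pitch, yaw] about the fixed x, y, z axes, in that order (R = Rz(yaw) Ry(pitch) Rx(roll)).
In Python, from cell import env, viewer gives the robot as it stands.
- The arm moves only by the tool step_arm, never from a script. Its arguments are lists of equal length, an entry for each row: "delta_pos": the shift along the tool's x, y, z in units of 0.2 m (1.0 is 0.2 m), a list of three; "rot": the turn, a rotation vector about the tool's x, y, z in units of 1.5 rad (1.0 is 1.5 rad), a list of three; "gripper": the gripper command: -1 is shut, 1 is fully open, values between are in proportion. A call has 1 to 20 rows; each row is the pose to reach, as a shift and turn from the pose commanded when the call began, along the tool's axes at that moment; what a row does not reach only later rows make up. A row lasts 1/8 s, in which the tool goes at most 62.5 mm and 10.7 degrees, less where a joint would pass 70% of its speed; a pose out of reach is approached as far as the arm can. A call with a number of a shift or a turn outside -1 to 1 is refused whole. A call with a gripper value outside its range is refused whole. The fingers move at their own pace and stop on an object; "squeeze" is the grip in N (left out, the last holds). Time passes only in rows, so rows that repeat a pose let the fingers close. It gives the time, the measured TCP pose, the force, the opening and the grip force at its end, in the units of the state.
- env.get_obs(): the state, without advancing time (a new reading comes with each control period).
- viewer.read_camera(name): name is "scene" or "top"; returns a dict with "img" (400x640x3 uint8, red, green, blue), "fx", "fy", "cx", "cy" (pixels), "dist" ([k1, k2, p1, p2, k3] as OpenCV has them; the pictures are not rectified), "pose" (4x4, takes a point from camera to world coordinates). Camera axes: x right, y down, z forward; pixel columns grow to the right and rows downward; lengths in m; the calibration is good to about 2 mm. A picture is of the moment at which its call begins. There is no depth.
- env.sign_off(): hands the job in; it is judged then, once.
The state is a dict: "time_s": time; "qpos": joint angles; "joint_velocities": joint speeds; "effort": joint torques, N m; "tool_pos": TCP position; "tool_rot": TCP orientation; "force": force on the tool from outside, world axes, zero at the start; "wrist_torque": the same for the moment, N m; "grip_width": finger opening in m; "grasp_force": force on a finger pad.
Only numpy, scipy, OpenCV 4.12 (cv2) and the standard library are available. Lean on these libraries where they do the work, as an engineer would, in place of code of your own. Each camera call takes 0.05 s, during which the arm holds its last target. There are 200 camera calls.

## Working session

There is one attempt and no reset: what is moved stays moved. The work goes in short steps, Python scripts to look and compute and a tool call to move; the robot and the scene stay as the last step left them, time stands still between calls to the robot, and variables do not carry over. Pictures are saved under pics/ and viewed, at most 10 in all, crops included, and the job is handed in when it is done.

Besides the shell and the picture viewer there is one more tool, called after ">>>" as a command line: name --argument value ..., lists and objects as JSON in quotes. step_arm: Moves the arm, as the interface text tells. Shifts and turns lie within -1 to 1; 1 stands for 0.2 m of shift or 1.5 rad of turn. Its arguments: {"type":"object","properties":{"delta_pos":{"type":"array"},"rot":{"type":"array"},"gripper":{"type":"array"},"squeeze":{"type":"number"}},"required":["delta_pos","rot","gripper"]}

```bash
mkdir -p pics
python3 - <<'E'
from cell import env, viewer
import cv2
for n in("scene","top"):
    c=viewer.read_camera(n); cv2.imwrite(f"pics/{n}0.png",c["img"][:,:,::-1]); print(n,c["fx"],c["cx"],c["cy"],c["dist"],c["pose"].round(3).tolist() if hasattr(c["pose"],'round') else c["pose"])
print(env.get_obs(), env.tcp_to_tips)
E
```

```text
scene 405.9867319579167 319.6812104753495 196.29954974388025 [0.02737229 0.         0.         0.         0.        ] [[0.745, 0.478, -0.466, 1.193], [0.667, -0.531, 0.523, -0.649], [0.002, -0.7, -0.714, 1.047], [0.0, 0.0, 0.0, 1.0]]
top 377.7299860593016 323.1896004816552 204.10511836004014 [-0.0357199  0.         0.         0.         0.       ] [[0.023, -0.991, 0.133, 0.376], [-1.0, -0.025, -0.016, 0.037], [0.02, -0.132, -0.991, 1.445], [0.0, 0.0, 0.0, 1.0]]
{'time_s': 0.1, 'qpos': array([-64.85423544,  18.43439204,  -4.01528175,  83.16977722,
         1.29573626,  78.54168251,  -3.25814825]), 'joint_velocities': array([ 0.00020141, -0.12971393,  0.01929399, -0.13475346, -0.0069479 ,
       -0.0554624 , -0.01412425]), 'effort': array([-5.48770895e-04, -4.92571664e+01, -4.06134753e-01, -3.13399994e+01,
       -6.42684801e-02,  3.95668682e-02,  5.88735247e-05]), 'tool_pos': array([0.26772298, 0.59175967, 0.23255927]), 'tool_rot': array([-1.79899424e+02,  6.40786491e-03,  1.55665639e+02]), 'force': array([-0.15781334, -0.08179551, -0.26618589]), 'wrist_torque': array([ 0.00210895, -0.00946029,  0.00616197]), 'grasp_force': 0.0, 'grip_width': 0.08690740412369204} 0.011
```

View pics/top0.png

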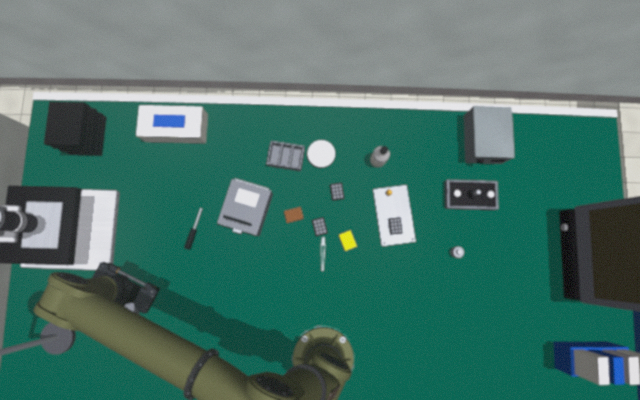

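View pics/scene0.png

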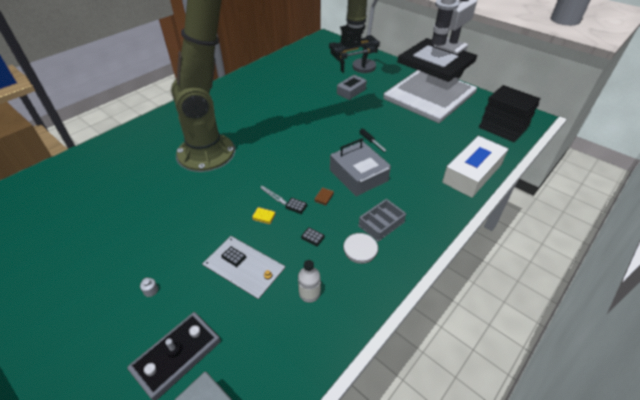

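The dark trays in the top view are at (337,191) and (319,227), with the base tray on the plate at (395,226). The look-alikes, to be left alone, are brown at (293,214) and yellow at (347,240). The case is at (245,207). I'll check this in one enlarged crop and measure.

```bash
cat > h.py <<'E'
from cell import env, viewer
import cv2, numpy as np
def K(c): return np.array([[c["fx"],0,c["cx"]],[0,c["fy"],c["cy"]],[0,0,1]])
def cast(c,px,z):
    p=cv2.undistortPoints(np.float64(px).reshape(-1,1,2),K(c),np.array(c["dist"]))[:,0]
    T=np.array(c["pose"]); d=np.c_[p,np.ones(len(p))]@T[:3,:3].T; o=T[:3,3]
    return o+d*((z-o[2])/d[:,2])[:,None]
def proj(c,P):
    T=np.linalg.inv(np.array(c["pose"])); r=cv2.Rodrigues(T[:3,:3])[0]
    return cv2.projectPoints(np.float64(P).reshape(-1,1,3),r,T[:3,3],K(c),np.array(c["dist"]))[0][:,0]
def blob(c,px,z,mask,half=16,s=8):
    """centroid and min-area rectangle, cast on plane z, of mask(img) around px"""
    x0,y0=int(px[0])-half,int(px[1])-half
    im=cv2.resize(c["img"][y0:y0+2*half,x0:x0+2*half],None,fx=s,fy=s,interpolation=cv2.INTER_CUBIC)
    m=mask(im.astype(int)).astype(np.uint8)
    m=cv2.morphologyEx(m,cv2.MORPH_CLOSE,np.ones((3*s,3*s)))
    cs=cv2.findContours(m,cv2.RETR_EXTERNAL,cv2.CHAIN_APPROX_NONE)[0]
    k=max(cs,key=cv2.contourArea)[:,0]
    q=(k+.5)/s-.5+[x0,y0]
    W=cast(c,q,z)[:,:2]
    Mm=cv2.moments((W*1e4).astype(np.float32).reshape(-1,1,2))
    cen=np.array([Mm["m10"],Mm["m01"]])/Mm["m00"]/1e4
    r=cv2.minAreaRect((W*1e4).astype(np.float32)); b=cv2.boxPoints(r)/1e4
    e=[b[1]-b[0],b[2]-b[1]]; l=max(e,key=np.linalg.norm)
    return cen.round(4),np.array(r[0])/1e4,sorted(np.array(r[1])/1e4),np.degrees(np.arctan2(l[1],l[0]))%180,b
dark=lambda im:(im.max(2)<92)&(im[:,:,1]-im[:,:,0]<38)
E
python3 - <<'E'
from h import *
t=viewer.read_camera("top"); s=viewer.read_camera("scene")
I=t["img"][:,:,::-1]
cv2.imwrite("pics/crop1.png",np.vstack([cv2.resize(I[165:255,210:430],None,fx=3.5,fy=3.5,interpolation=cv2.INTER_CUBIC),cv2.resize(s["img"][130:300,190:410,::-1],(770,265*0+280))]))
for p in [(337,191),(319,227),(395,226)]: print(t["img"][p[1]-12:p[1]+13:2,p[0]].tolist())
for n,p,q,z in [("A",(337,191),(313,237),.008),("B",(319,227),(297,205),.008),("base",(395,226),(233,257),.014)]:
    for c,pp in((t,p),(s,q)):
        r=blob(c,pp,z,dark); print(n,r[0],r[1].round(4),np.round(r[2],4),round(r[3],1))
E
```

```text
[[27, 106, 87], [24, 102, 87], [70, 90, 89], [129, 130, 138], [119, 121, 130], [131, 135, 145], [123, 127, 134], [133, 136, 145], [124, 128, 134], [119, 121, 129], [62, 77, 74], [28, 100, 87], [31, 107, 91]]
[[25, 105, 89], [43, 94, 80], [102, 110, 114], [128, 132, 140], [124, 128, 137], [131, 135, 143], [119, 123, 130], [119, 122, 131], [122, 122, 132], [108, 112, 116], [53, 86, 80], [30, 103, 86], [28, 106, 91]]
[[226, 228, 232], [217, 218, 223], [133, 135, 142], [136, 139, 148], [126, 128, 136], [134, 138, 147], [126, 126, 136], [120, 122, 128], [122, 125, 132], [116, 116, 124], [178, 180, 187], [226, 229, 232], [227, 229, 232]]
A [ 0.6058 -0.0288] [ 0.6085 -0.0291] [0.0433 0.0751] 49.8
A [ 0.6196 -0.0405] [ 0.6198 -0.0406] [0.0552 0.0701] 9.1
B [0.479  0.0292] [0.4829 0.0253] [0.0492 0.0663] 15.5
B [0.4823 0.0229] [0.4816 0.0228] [0.058  0.0725] 15.4
base [ 0.4945 -0.2426] [ 0.496  -0.2423] [0.0038 0.0168] 9.5
base [ 0.5061 -0.2739] [ 0.4936 -0.2669] [0.0467 0.0682] 8.0
```

View pics/crop1.png

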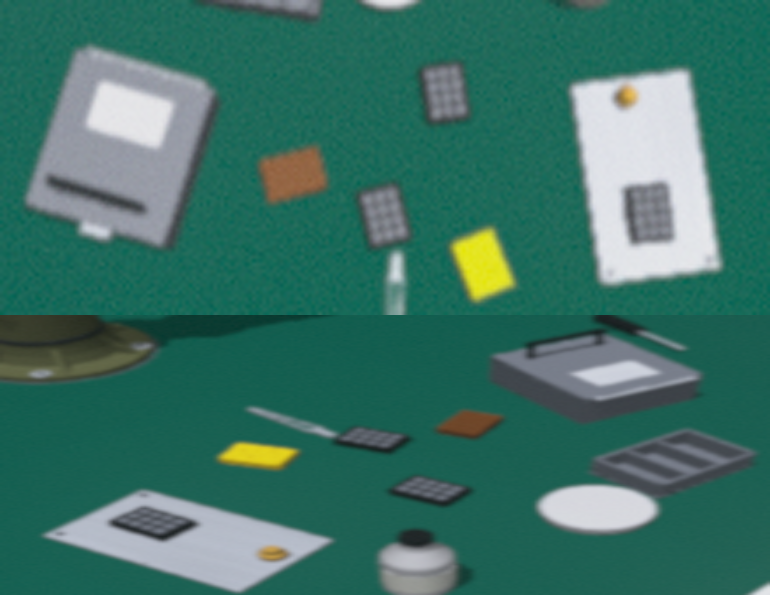

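The black trays with a pocket grid are at crop points (444,92) and (384,215), and the base is on the plate at (648,212). The brown and yellow look-alikes are elsewhere. The tweezers' tip is close to the lower loose tray. My mask was too strict, so I'll re-measure with better ones.

```bash
cat >> h.py <<'E'
tray=lambda im:((im[:,:,1]-im[:,:,0])<0.4*im[:,:,1])&(im.max(2)<165)
onplate=lambda im:(im.max(2)<172)&((im[:,:,1]-im[:,:,0])<0.4*im[:,:,1])
notgreen=lambda im:((im[:,:,1]-im[:,:,0])<0.4*im[:,:,1])
bright=lambda im:im.min(2)>150
E
python3 - <<'E'
from h import *
t=viewer.read_camera("top"); s=viewer.read_camera("scene")
def show(n,r): print(n,r[0],r[1].round(4),np.round(r[2],4),round(r[3],1))
for n,p,q,z,m in [("A",(337,191),(313,237),.008,tray),("B",(319,227),(297,205),.008,tray),("base",(395,226),(233,257),.014,onplate)]:
    for c,pp in((t,p),(s,q)): show(n,blob(c,pp,z,m,13))
show("plate",blob(t,(394,215),.006,notgreen,40)); show("plate s",blob(s,(244,266),.006,notgreen,45))
# case: lid handle ; the light label & outline in top
r=blob(t,(245,206),.076,notgreen,38); show("case@.076",r); print(r[4].round(3).tolist())
show("handle top",blob(t,(238,220),.1165,lambda im:im.max(2)<75,14))
E
```

```text
A [ 0.6205 -0.0386] [ 0.6202 -0.0386] [0.0494 0.0671] 10.1
A [ 0.6184 -0.0393] [ 0.6185 -0.0396] [0.0519 0.0661] 9.5
B [0.4788 0.0238] [0.4729 0.0223] [0.0489 0.0873] 15.7
B [0.4778 0.0233] [0.4718 0.0218] [0.0527 0.0856] 16.2
base [ 0.4918 -0.2621] [ 0.4917 -0.2618] [0.0523 0.0644] 7.3
base [ 0.4927 -0.2667] [ 0.4931 -0.266 ] [0.0588 0.0863] 9.2
plate [ 0.5339 -0.2605] [ 0.5339 -0.2606] [0.1422 0.2322] 8.8
plate s [ 0.5362 -0.264 ] [ 0.5362 -0.2641] [0.1382 0.2283] 9.0
case@.076 [0.543  0.2992] [0.5396 0.2998] [0.1662 0.1955] 164.6
[[0.4230000078678131, 0.2460000067949295], [0.6119999885559082, 0.1940000057220459], [0.656000018119812, 0.3540000021457672], [0.46700000762939453, 0.4059999883174896]]
handle top [0.49   0.3203] [0.4896 0.3188] [0.0048 0.095 ] 75.2
```

```bash
cat >> h.py <<'E'
from scipy.spatial.transform import Rotation as R
def plan(pts):
    """pts: [(x,y,z,yaw)] tool pointing down; prints unit shifts/turns from the present pose"""
    o=env.get_obs(); p=o["tool_pos"]; r=R.from_euler("xyz",o["tool_rot"],degrees=True)
    print("t",round(o["time_s"],2),"pos",p.round(4),"rot",o["tool_rot"].round(2),"w",round(o["grip_width"],4),"F",o["force"].round(1))
    for x,y,z,yaw in pts:
        q=R.from_euler("xyz",[180,0,yaw],degrees=True)
        d=r.inv().apply(np.array([x,y,z])-p)/.2; v=(r.inv()*q).as_rotvec()/1.5
        print("->",(x,y,z,yaw),"shift",d.round(3).tolist(),"rot",v.round(3).tolist(),"rows",round(max(np.linalg.norm(d)*.2/.0625,np.degrees(np.linalg.norm(v)*1.5)/10.7),1))
E
python3 - <<'E'
from h import *
t=viewer.read_camera("top")
def op(im):
    m=tray(im).astype(np.uint8); return cv2.morphologyEx(m,cv2.MORPH_OPEN,np.ones((48,48)))
for h in(14,):
    r=blob(t,(319,226),.008,op,h); print(r[0],r[1],r[2],r[3])
s=viewer.read_camera("scene"); r=blob(s,(297,205),.008,op,h); print(r[0],r[1],r[2],r[3])
plan([(.36,.43,.233,100),(.46,.26,.233,60)])
E
```

```text
[0.4826 0.0246] [0.48262837 0.02467963] [np.float64(0.048342501831054686), np.float64(0.0656543212890625)] 15.500568
[0.4819 0.0246] [0.48208447 0.02422708] [np.float64(0.0583443359375), np.float64(0.05903137817382813)] 41.95866
t 0.4 pos [0.2679 0.5922 0.2334] rot [-179.99    0.    155.66] w 0.0869 F [-1.2  0.1  0.7]
-> (0.36, 0.43, 0.233, 100) shift [-0.754, -0.549, 0.002] rot [-0.0, 0.0, 0.648] rows 5.2
-> (0.46, 0.26, 0.233, 60) shift [-1.56, -1.117, 0.002] rot [-0.0, 0.0, 1.113] rows 8.9
```

>>> step_arm --delta_pos '[[-0.95, -0.7, 0], [-0.95, -0.7, 0], [-0.95, -0.7, 0], [-0.95, -0.7, 0], [-0.95, -0.7, 0], [-0.95, -0.7, 0], [-0.95, -0.7, 0], [-0.95, -0.7, 0]]' --rot '[[0, 0, 0.9], [0, 0, 0.9], [0, 0, 0.9], [0, 0, 0.9], [0, 0, 0.9], [0, 0, 0.9], [0, 0, 0.9], [0, 0, 0.9]]' --gripper '[0.45, 0.45, 0.45, 0.45, 0.45, 0.45, 0.45, 0.45]'

```text
time_s: 1.4
tool_pos: [0.3833, 0.3864, 0.2337]
tool_rot: [180.0, -0.0, 78.3]
force: [-1.1, 0.8, -0.5]
grip_width: 0.063
grasp_force: 0.0
```

```bash
python3 -c "
from h import *
plan([(.49,.24,.2,30),(.61,-.03,.15,9.8)])"
```

```text
t 1.4 pos [0.3833 0.3864 0.2337] rot [ 1.7999e+02 -1.0000e-02  7.8320e+01] w 0.063 F [-1.1  0.8 -0.5]
-> (0.49, 0.24, 0.2, 30) shift [-0.609, 0.67, 0.169] rot [0.0, -0.0, 0.562] rows 4.5
-> (0.61, -0.03, 0.15, 9.8) shift [-1.809, 1.531, 0.418] rot [0.0, -0.0, 0.797] rows 7.7
```

>>> step_arm --delta_pos '[[-0.95, 0.8, 0], [-0.95, 0.8, 0], [-0.95, 0.8, 0], [-0.95, 0.8, 0], [-0.95, 0.8, 0], [-0.95, 0.8, 0], [-0.95, 0.8, 0]]' --rot '[[0, 0, 0.8], [0, 0, 0.8], [0, 0, 0.8], [0, 0, 0.8], [0, 0, 0.8], [0, 0, 0.8], [0, 0, 0.8]]' --gripper '[0.45, 0.45, 0.45, 0.45, 0.45, 0.45, 0.45]'

```text
time_s: 2.28
tool_pos: [0.5016, 0.1678, 0.2336]
tool_rot: [-180.0, -0.0, 9.5]
force: [-0.3, 0.4, 0.2]
grip_width: 0.0629
grasp_force: 0.0
```

```bash
python3 -c "
from h import *
plan([(.6194,-.039,.1,9.8)])"
```

```text
t 2.27 pos [0.5016 0.1678 0.2336] rot [-1.7999e+02 -1.0000e-02  9.5000e+00] w 0.0629 F [-0.3  0.4  0.2]
-> (0.6194, -0.039, 0.1, 9.8) shift [0.41, 1.117, 0.668] rot [-0.0, -0.0, -0.003] rows 4.4
```

>>> step_arm --delta_pos '[[0.37, 1.0, 0.3], [0.37, 1.0, 0.6], [0.37, 1.0, 0.6], [0.37, 1.0, 0.6], [0.37, 1.0, 0.6], [0.37, 1.0, 0.6]]' --rot '[[0, 0, 0], [0, 0, 0], [0, 0, 0], [0, 0, 0], [0, 0, 0], [0, 0, 0]]' --gripper '[0.45, 0.45, 0.45, 0.45, 0.45, 0.45]'

```text
time_s: 3.02
tool_pos: [0.6077, -0.0164, 0.1135]
tool_rot: [-180.0, 0.0, 9.6]
force: [0.0, 0.3, 0.7]
grip_width: 0.0631
grasp_force: 0.0
```

```bash
python3 -c "
from h import *
plan([(.6194,-.039,.05,9.8),(.6194,-.039,.015,9.8)])
s=viewer.read_camera('scene'); cv2.imwrite('pics/s1.png',cv2.resize(s['img'][150:280,210:390,::-1],(792,572),interpolation=cv2.INTER_CUBIC))"
```

```text
t 3.02 pos [ 0.6077 -0.0164  0.1135] rot [-1.7996e+02  2.0000e-02  9.6500e+00] w 0.0631 F [0.  0.3 0.7]
-> (0.6194, -0.039, 0.05, 9.8) shift [0.039, 0.121, 0.318] rot [-0.0, 0.0, -0.002] rows 1.1
-> (0.6194, -0.039, 0.015, 9.8) shift [0.039, 0.121, 0.493] rot [-0.0, 0.0, -0.002] rows 1.6
```

View pics/s1.png

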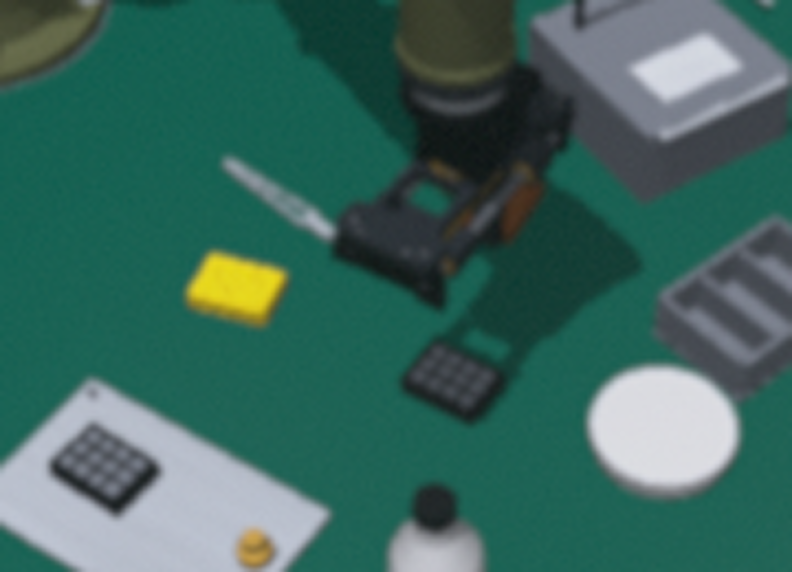

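The gripper is open and above the tray at crop (455,380), with the fingers either side of its short dimension. Next I descend and grip.

>>> step_arm --delta_pos '[[0.039, 0.121, 0.2], [0.039, 0.121, 0.35], [0.039, 0.121, 0.495], [0.039, 0.121, 0.495], [0.039, 0.121, 0.495], [0.039, 0.121, 0.495], [0.039, 0.121, 0.495], [0.039, 0.121, 0.495], [0.039, 0.121, 0.495], [0.039, 0.121, 0.495]]' --rot '[[0, 0, 0], [0, 0, 0], [0, 0, 0], [0, 0, 0], [0, 0, 0], [0, 0, 0], [0, 0, 0], [0, 0, 0], [0, 0, 0], [0, 0, 0]]' --gripper '[0.45, 0.45, 0.45, 0.45, 0.45, -0.2, -0.2, -0.2, -0.2, -0.2]' --squeeze 20

```text
time_s: 4.32
tool_pos: [0.6198, -0.0395, 0.0153]
tool_rot: [-180.0, -0.0, 9.6]
force: [-1.5, 0.4, 5.2]
grip_width: 0.0458
grasp_force: 20.0
```

```bash
python3 -c "
from h import *
plan([(.6194,-.039,.1,9.8),(.492,-.2635,.1,8.9)])"
```

```text
t 4.33 pos [ 0.6198 -0.0395  0.0153] rot [-1.7998e+02 -4.0000e-02  9.5600e+00] w 0.0458 F [-1.5  0.4  5.2]
-> (0.6194, -0.039, 0.1, 9.8) shift [-0.001, -0.003, -0.424] rot [-0.0, -0.0, -0.003] rows 1.4
-> (0.492, -0.2635, 0.1, 8.9) shift [-0.816, 0.998, -0.424] rot [-0.0, -0.0, 0.008] rows 4.3
```

>>> step_arm --delta_pos '[[0, 0, -0.25], [0, 0, -0.424], [-0.25, 0.31, -0.424], [-0.5, 0.62, -0.424], [-0.816, 0.998, -0.424], [-0.816, 0.998, -0.424], [-0.816, 0.998, -0.424], [-0.816, 0.998, -0.424], [-0.816, 0.998, -0.424], [-0.816, 0.998, -0.424]]' --rot '[[0, 0, 0], [0, 0, 0], [0, 0, 0.008], [0, 0, 0.008], [0, 0, 0.008], [0, 0, 0.008], [0, 0, 0.008], [0, 0, 0.008], [0, 0, 0.008], [0, 0, 0.008]]' --gripper '[-0.2, -0.2, -0.2, -0.2, -0.2, -0.2, -0.2, -0.2, -0.2, -0.2]'

```text
time_s: 5.58
tool_pos: [0.4926, -0.2617, 0.0991]
tool_rot: [-180.0, 0.0, 9.1]
force: [0.9, 0.0, -0.8]
grip_width: 0.046
grasp_force: 20.0
```

```bash
python3 -c "
from h import *
plan([(.492,-.2635,.06,8.9),(.492,-.2635,.0375,8.9)])
s=viewer.read_camera('scene'); t=viewer.read_camera('top')
a=cv2.resize(s['img'][210:290,190:270,::-1],(400,400),interpolation=cv2.INTER_CUBIC);b=cv2.resize(t['img'][180:250,360:430,::-1],(400,400),interpolation=cv2.INTER_CUBIC)
cv2.imwrite('pics/s2.png',np.hstack([a,b]))"
```

```text
t 5.58 pos [ 0.4926 -0.2617  0.0991] rot [-1.7997e+02  1.0000e-02  9.0500e+00] w 0.046 F [ 0.9  0.  -0.8]
-> (0.492, -0.2635, 0.06, 8.9) shift [-0.004, 0.008, 0.195] rot [-0.0, 0.0, 0.002] rows 0.6
-> (0.492, -0.2635, 0.0375, 8.9) shift [-0.004, 0.008, 0.308] rot [-0.0, 0.0, 0.002] rows 1.0
```

View pics/s2.png

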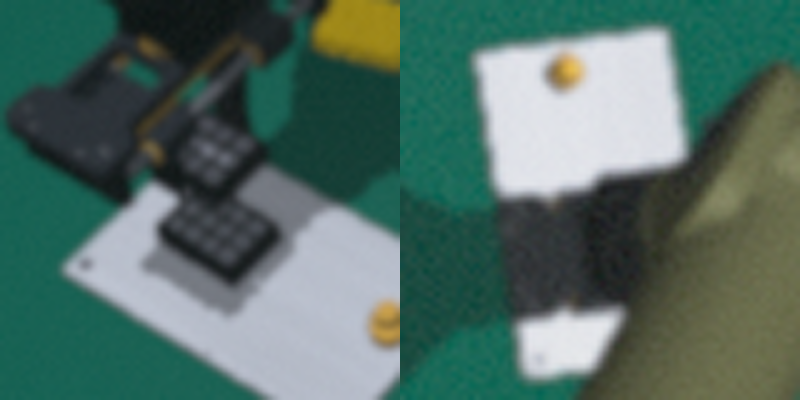

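The held tray hangs above the base, which is visible in the left half at (220,235); shadow there biases the outline. I'll check the base again on its dark body only, using the first pictures.

Run:
```python
from h import *
for n,p,f in (("top",(395,226),None),("scene",(233,257),None)):
    c=dict(viewer.read_camera(n)); c["img"]=cv2.imread(f"pics/{n}0.png")[:,:,::-1]
    print(n)
    for th in (85,95,105,115,125,140,172):
        r=blob(c,p,.014,lambda im:im.max(2)<th,13); print(th,r[0],r[1].round(4),np.round(r[2],4),round(r[3],1))
```

```text
topTraceback (most recent call last):
  File "<stdin>", line 6, in <module>
  File "h.py", line 18, in blob
    k=max(cs,key=cv2.contourArea)[:,0]
      ~~~^^^^^^^^^^^^^^^^^^^^^^^^
ValueError: max() iterable argument is empty
```

Run:
```python
from h import *
for n,p,ths in (("top",(395,226),(115,125,140,155,172)),("scene",(233,257),(85,95,105,115,125,140))):
    c=dict(viewer.read_camera(n)); c["img"]=cv2.imread(f"pics/{n}0.png")[:,:,::-1]
    print(n)
    for th in ths:
        r=blob(c,p,.014,lambda im:im.max(2)<th,13); print(th,r[0],r[1].round(4),np.round(r[2],4),round(r[3],1))
print(cv2.imread("pics/top0.png")[226,383:408].max(1))
```

```text
top
115 [ 0.4898 -0.244 ] [ 0.4895 -0.2439] [0.0085 0.0552] 5.6
125 [ 0.4892 -0.2494] [ 0.4918 -0.2568] [0.0359 0.0575] 9.5
140 [ 0.4917 -0.2614] [ 0.4915 -0.2614] [0.0477 0.06  ] 6.5
155 [ 0.4918 -0.2618] [ 0.4917 -0.2617] [0.0501 0.0621] 7.2
172 [ 0.4918 -0.2621] [ 0.4916 -0.2619] [0.0523 0.0645] 7.2
scene
85 [ 0.5073 -0.2733] [ 0.5039 -0.2773] [0.0424 0.0758] 40.6
95 [ 0.5061 -0.2728] [ 0.5035 -0.277 ] [0.0445 0.0765] 41.4
105 [ 0.4949 -0.2668] [ 0.495  -0.2654] [0.0505 0.0732] 7.9
115 [ 0.4941 -0.2664] [ 0.495  -0.2653] [0.0517 0.0746] 7.9
125 [ 0.4937 -0.2665] [ 0.4939 -0.2656] [0.0526 0.0781] 8.0
140 [ 0.4932 -0.2666] [ 0.4934 -0.2655] [0.0545 0.081 ] 8.0
[233 229 233 230 213 161 108  90 116 135 131 123 135 138 128 131 144 137
 150 200 228 232 232 233 233]
```

>>> step_arm --delta_pos '[[-0.004, 0.012, 0.1], [-0.004, 0.012, 0.2], [-0.004, 0.012, 0.25], [-0.004, 0.012, 0.29], [-0.004, 0.012, 0.307], [-0.004, 0.012, 0.307], [-0.004, 0.012, 0.307], [-0.004, 0.012, 0.307], [-0.004, 0.012, 0.307], [-0.004, 0.012, 0.307]]' --rot '[[0, 0, 0.002], [0, 0, 0.002], [0, 0, 0.002], [0, 0, 0.002], [0, 0, 0.002], [0, 0, 0.002], [0, 0, 0.002], [0, 0, 0.002], [0, 0, 0.002], [0, 0, 0.002]]' --gripper '[-0.2, -0.2, -0.2, -0.2, -0.2, -0.2, -0.2, -0.2, -0.2, -0.2]'

```text
time_s: 7.08
tool_pos: [0.4913, -0.266, 0.038]
tool_rot: [-180.0, -0.0, 8.7]
force: [0.3, 0.9, -0.3]
grip_width: 0.0456
grasp_force: 20.0
```

```bash
python3 -c "
from h import *
plan([(.4922,-.2643,.0375,8.9)])
s=viewer.read_camera('scene')
cv2.imwrite('pics/s3.png',cv2.resize(s['img'][230:280,205:265,::-1],(780,580),interpolation=cv2.INTER_CUBIC))"
```

```text
t 7.08 pos [ 0.4913 -0.266   0.038 ] rot [-1.8e+02 -1.0e-02  8.7e+00] w 0.0456 F [ 0.3  0.9 -0.3]
-> (0.4922, -0.2643, 0.0375, 8.9) shift [0.006, -0.008, 0.003] rot [-0.0, -0.0, -0.002] rows 0.0
```

View pics/s3.png

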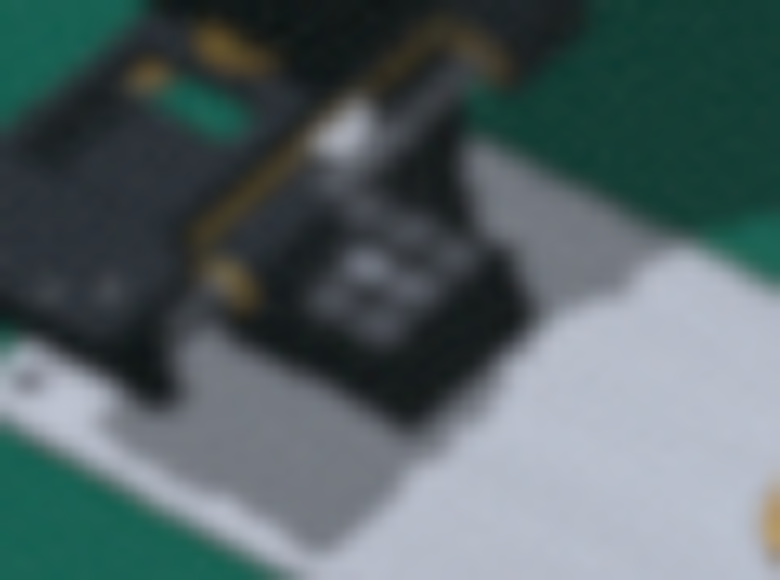

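The stacked tray's near corner (410,420) and right edge (530,300) line up with the base below. I'll nudge it about 1 mm, release and rise.

>>> step_arm --delta_pos '[[0.003, -0.005, 0.003], [0.003, -0.005, 0.003], [0.003, -0.005, 0.003], [0.003, -0.005, 0.003], [0.003, -0.005, 0.003], [0.003, -0.005, 0.003], [0.003, -0.005, -0.1], [0.003, -0.005, -0.3], [0.003, -0.005, -0.5], [0.003, -0.005, -0.6], [0.9, -0.6, -0.6], [0.9, -0.6, -0.6], [0.9, -0.6, -0.6], [0.9, -0.6, -0.6], [0.9, -0.6, -0.6]]' --rot '[[0, 0, 0], [0, 0, 0], [0, 0, 0], [0, 0, 0], [0, 0, 0], [0, 0, 0], [0, 0, 0], [0, 0, 0], [0, 0, 0], [0, 0, 0], [0, 0, 0], [0, 0, 0], [0, 0, 0], [0, 0, 0], [0, 0, 0]]' --gripper '[-0.2, -0.2, 0.4, 0.4, 0.4, 0.4, 0.4, 0.4, 0.4, 0.4, 0.4, 0.4, 0.4, 0.4, 0.4]'

```text
time_s: 9.0
tool_pos: [0.6524, -0.1169, 0.1571]
tool_rot: [-180.0, 0.0, 9.0]
force: [-0.8, -0.4, 0.1]
grip_width: 0.061
grasp_force: 0.0
```

Run:
```python
from h import *
plan([(.4825,.0246,.12,15.5)])
s=viewer.read_camera('scene');t=viewer.read_camera('top')
a=cv2.resize(s['img'][225:285,200:260,::-1],(390,390),interpolation=cv2.INTER_CUBIC);b=cv2.resize(t['img'][196:256,365:425,::-1],(390,390),interpolation=cv2.INTER_CUBIC)
cv2.imwrite('pics/s4.png',np.hstack([a,b]))
for th in (140,155,172):
    r=blob(t,(395,226),.022,lambda im:im.max(2)<th,13); print(th,r[0],r[1].round(4),np.round(r[2],4),round(r[3],1))
for th in (105,115,125):
    r=blob(s,(234,255),.022,lambda im:im.max(2)<th,13); print(th,r[0],r[1].round(4),np.round(r[2],4),round(r[3],1))
```

```text
t 9.0 pos [ 0.6524 -0.1169  0.1571] rot [-1.7997e+02  3.0000e-02  8.9900e+00] w 0.061 F [-0.8 -0.4  0.1]
-> (0.4825, 0.0246, 0.12, 15.5) shift [-0.728, -0.831, 0.186] rot [-0.0, 0.0, -0.076] rows 3.6
140 [ 0.4912 -0.2609] [ 0.491  -0.2611] [0.0528 0.0616] 7.9
155 [ 0.4912 -0.2611] [ 0.4911 -0.2607] [0.0565 0.0631] 8.8
172 [ 0.4912 -0.261 ] [ 0.491  -0.2606] [0.0591 0.0656] 8.2
105 [ 0.4948 -0.2669] [ 0.4942 -0.2668] [0.0588 0.0845] 5.7
115 [ 0.494  -0.2665] [ 0.4937 -0.267 ] [0.0599 0.0868] 5.7
125 [ 0.4938 -0.2663] [ 0.4935 -0.2671] [0.0609 0.0881] 5.9
```

View pics/s4.png

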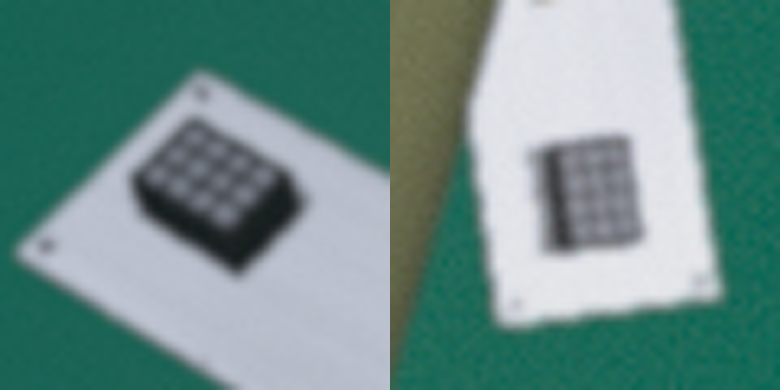

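The upper tray sits square on the base at (215,190) and (597,192). I'll check the corner offsets by casting the corners onto their own heights.

Run:
```python
from h import *
s=viewer.read_camera('scene');t=viewer.read_camera('top')
f=lambda L:[(200+(x-0)/6.5-.42,225+y/6.5-.42) for x,y in L]
print("top",cast(s,f([(222,230),(296,178),(133,180)]),.038)[:,:2].round(4).tolist())
print("bot",cast(s,f([(238,274),(307,205),(141,208)]),.006)[:,:2].round(4).tolist())
# predicted outline for a perfect pile at c, yaw
a=np.radians(8.9);c=np.array([.492,-.265])
for z in(.006,.022,.038):
    P=[np.r_[c+np.array([[np.cos(a),-np.sin(a)],[np.sin(a),np.cos(a)]])@q,z] for q in([.032,-.023],[.032,.023],[-.032,-.023],[-.032,.023])]
    print(z,"scene crop",((proj(s,P)-[200,225]+.42)*6.5).round().tolist(),"top crop",((proj(t,P)-[365,196]+.42)*6.5+[390,0]).round().tolist())
```

```text
top [[0.5211, -0.2834], [0.5239, -0.2411], [0.4677, -0.2929]]
bot [[0.5249, -0.2831], [0.5189, -0.2352], [0.4608, -0.2895]]
0.006 scene crop [[242.0, 276.0], [305.0, 209.0], [140.0, 216.0], [204.0, 151.0]] top crop [[618.0, 138.0], [542.0, 148.0], [636.0, 245.0], [559.0, 255.0]]
0.022 scene crop [[237.0, 256.0], [301.0, 189.0], [134.0, 196.0], [199.0, 131.0]] top crop [[624.0, 135.0], [547.0, 145.0], [642.0, 243.0], [564.0, 254.0]]
0.038 scene crop [[232.0, 236.0], [297.0, 169.0], [128.0, 175.0], [194.0, 110.0]] top crop [[631.0, 132.0], [553.0, 142.0], [648.0, 242.0], [570.0, 252.0]]
```

Run:
```python
from h import *
a=np.radians(8.9)
for n in("top","scene"):
    c=viewer.read_camera(n); g1=cv2.cvtColor(c["img"],cv2.COLOR_RGB2GRAY).astype(np.float32)
    g0=cv2.imread(f"pics/{n}0.png",0).astype(np.float32)
    p0,p1=proj(c,[[.492,-.2645,.022],[.492,-.2645,.038]])
    for sz in(18,22,26):
        A=cv2.getRectSubPix(g0,(sz,sz),tuple(map(float,p0)));B=cv2.getRectSubPix(g1,(sz,sz),tuple(map(float,p1)))
        A=np.minimum(A,170);B=np.minimum(B,170)
        (dx,dy),r=cv2.phaseCorrelate(A,B,cv2.createHanningWindow((sz,sz),cv2.CV_32F))
        q=cast(c,[p1,p1+[dx,dy]],.038); print(n,sz,round(dx,2),round(dy,2),round(r,2),"offset mm",((q[1]-q[0])[:2]*1e3).round(1))
```

```text
top 18 0.7 -0.0 0.9 offset mm [ 0.1 -2.6]
top 22 -0.55 -0.07 0.87 offset mm [0.2 2.1]
top 26 -0.34 0.75 0.94 offset mm [-2.9  1.3]
scene 18 -0.05 -0.08 0.97 offset mm [-0.4  0.1]
scene 22 -0.31 0.05 0.91 offset mm [-0.6 -0.8]
scene 26 0.39 1.16 0.88 offset mm [ 4.3 -2. ]
```

The offset is within about 2 mm, so it's fine. On to tray B.

>>> step_arm --delta_pos '[[-0.728, -0.831, 0.0], [-0.728, -0.831, 0.0], [-0.728, -0.831, 0.186], [-0.728, -0.831, 0.186], [-0.728, -0.831, 0.3], [-0.728, -0.831, 0.35], [-0.728, -0.831, 0.35], [-0.728, -0.831, 0.35]]' --rot '[[0, 0, -0.076], [0, 0, -0.076], [0, 0, -0.076], [0, 0, -0.076], [0, 0, -0.076], [0, 0, -0.076], [0, 0, -0.076], [0, 0, -0.076]]' --gripper '[0.4, 0.4, 0.4, 0.4, 0.4, 0.4, 0.4, 0.4]'

```text
time_s: 10.3
tool_pos: [0.4828, 0.0215, 0.0887]
tool_rot: [180.0, -0.1, 15.2]
force: [-0.2, 0.7, -0.3]
grip_width: 0.061
grasp_force: 0.0
```

```bash
python3 -c "
from h import *
plan([(.4825,.0246,.015,15.5)])"
```

```text
t 10.3 pos [0.4828 0.0215 0.0887] rot [ 1.7998e+02 -7.0000e-02  1.5150e+01] w 0.061 F [-0.2  0.7 -0.3]
-> (0.4825, 0.0246, 0.015, 15.5) shift [0.002, -0.016, 0.368] rot [0.0, -0.001, -0.004] rows 1.2
```

>>> step_arm --delta_pos '[[0.001, -0.005, 0.15], [0.001, -0.005, 0.25], [0.001, -0.005, 0.33], [0.001, -0.005, 0.368], [0.001, -0.005, 0.368], [0.001, -0.005, 0.368], [0.001, -0.005, 0.368], [0.001, -0.005, 0.368], [0.001, -0.005, 0.368], [0.001, -0.005, 0.368]]' --rot '[[0, 0, -0.002], [0, 0, -0.002], [0, 0, -0.002], [0, 0, -0.002], [0, 0, -0.002], [0, 0, -0.002], [0, 0, -0.002], [0, 0, -0.002], [0, 0, -0.002], [0, 0, -0.002]]' --gripper '[0.4, 0.4, 0.4, 0.4, 0.4, -0.2, -0.2, -0.2, -0.2, -0.2]'

```text
time_s: 11.55
tool_pos: [0.4824, 0.0233, 0.015]
tool_rot: [-180.0, -0.1, 15.4]
force: [-0.5, 0.1, 6.0]
grip_width: 0.0458
grasp_force: 20.0
```

```bash
python3 -c "
from h import *
plan([(.4825,.0246,.13,15.5),(.4875,-.12,.13,8.9),(.492,-.265,.1,8.9)])"
```

```text
t 11.55 pos [0.4824 0.0233 0.015 ] rot [-1.7999e+02 -7.0000e-02  1.5400e+01] w 0.0458 F [-0.5  0.1  6. ]
-> (0.4825, 0.0246, 0.13, 15.5) shift [0.003, -0.006, -0.575] rot [-0.0, -0.001, -0.001] rows 1.8
-> (0.4875, -0.12, 0.13, 8.9) shift [-0.165, 0.697, -0.575] rot [-0.0, -0.001, 0.076] rows 2.9
-> (0.492, -0.265, 0.1, 8.9) shift [-0.336, 1.402, -0.426] rot [-0.0, -0.001, 0.076] rows 4.8
```

>>> step_arm --delta_pos '[[0.003, 0, -0.25], [0.003, 0, -0.5], [-0.165, 0.697, -0.575], [-0.165, 0.697, -0.575], [-0.165, 0.697, -0.575], [-0.165, 0.697, -0.575], [-0.165, 0.697, -0.575]]' --rot '[[0, 0, 0], [0, 0, 0], [0, 0, 0.076], [0, 0, 0.076], [0, 0, 0.076], [0, 0, 0.076], [0, 0, 0.076]]' --gripper '[-0.2, -0.2, -0.2, -0.2, -0.2, -0.2, -0.2]'

```text
time_s: 12.42
tool_pos: [0.4868, -0.1184, 0.1287]
tool_rot: [-179.9, 0.1, 9.0]
force: [0.9, 1.4, -0.8]
grip_width: 0.0455
grasp_force: 20.0
```

```bash
python3 -c "
from h import *
plan([(.492,-.265,.1,8.9)])"
```

```text
t 12.43 pos [ 0.4868 -0.1184  0.1287] rot [-1.7995e+02  6.0000e-02  8.9700e+00] w 0.0455 F [ 0.9  1.4 -0.8]
-> (0.492, -0.265, 0.1, 8.9) shift [-0.088, 0.728, 0.143] rot [-0.001, 0.001, 0.001] rows 2.4
```

>>> step_arm --delta_pos '[[-0.088, 0.725, 0.1], [-0.088, 0.725, 0.143], [-0.088, 0.725, 0.143], [-0.088, 0.725, 0.143], [-0.088, 0.725, 0.2], [-0.088, 0.725, 0.2], [-0.088, 0.725, 0.2], [-0.088, 0.725, 0.2], [-0.088, 0.725, 0.2]]' --rot '[[0, 0, 0], [0, 0, 0], [0, 0, 0], [0, 0, 0], [0, 0, 0], [0, 0, 0], [0, 0, 0], [0, 0, 0], [0, 0, 0]]' --gripper '[-0.2, -0.2, -0.2, -0.2, -0.2, -0.2, -0.2, -0.2, -0.2]'

```text
time_s: 13.55
tool_pos: [0.4923, -0.2659, 0.0896]
tool_rot: [180.0, -0.0, 8.9]
force: [-0.9, 0.8, -1.0]
grip_width: 0.0456
grasp_force: 20.0
```

```bash
python3 -c "
from h import *
plan([(.492,-.265,.0535,8.9)])"
```

```text
t 13.55 pos [ 0.4923 -0.2659  0.0896] rot [ 1.80e+02 -4.00e-02  8.89e+00] w 0.0456 F [-0.9  0.8 -1. ]
-> (0.492, -0.265, 0.0535, 8.9) shift [-0.001, -0.005, 0.181] rot [0.0, -0.0, -0.0] rows 0.6
```

>>> step_arm --delta_pos '[[-0.001, -0.004, 0.08], [-0.001, -0.004, 0.14], [-0.001, -0.004, 0.17], [-0.001, -0.004, 0.181], [-0.001, -0.004, 0.181], [-0.001, -0.004, 0.181], [-0.001, -0.004, 0.181]]' --rot '[[0, 0, 0], [0, 0, 0], [0, 0, 0], [0, 0, 0], [0, 0, 0], [0, 0, 0], [0, 0, 0]]' --gripper '[-0.2, -0.2, -0.2, -0.2, -0.2, -0.2, -0.2]'

```text
time_s: 14.42
tool_pos: [0.4919, -0.2653, 0.0532]
tool_rot: [180.0, -0.0, 8.9]
force: [0.1, -0.7, -1.3]
grip_width: 0.0454
grasp_force: 20.0
```

>>> step_arm --delta_pos '[[0, 0, 0], [0, 0, 0], [0, 0, 0], [0, 0, 0], [0, 0, -0.1], [0, 0, -0.3], [0, 0, -0.5], [0, 0, -0.7], [0.4, -0.9, -0.8], [0.4, -0.9, -0.8], [0.4, -0.9, -0.8], [0.4, -0.9, -0.8], [0.4, -0.9, -0.8]]' --rot '[[0, 0, 0], [0, 0, 0], [0, 0, 0], [0, 0, 0], [0, 0, 0], [0, 0, 0], [0, 0, 0], [0, 0, 0], [0, 0, 0], [0, 0, 0], [0, 0, 0], [0, 0, 0], [0, 0, 0]]' --gripper '[0.4, 0.4, 0.4, 0.4, 0.4, 0.4, 0.4, 0.4, 0.4, 0.4, 0.4, 0.4, 0.4]'

```text
time_s: 16.05
tool_pos: [0.5433, -0.0749, 0.2142]
tool_rot: [180.0, -0.1, 9.0]
force: [0.3, -1.3, -0.0]
grip_width: 0.0611
grasp_force: 0.0
```

Run:
```python
from h import *
plan([(.49,.3195,.2,75.2)])
s=viewer.read_camera('scene');t=viewer.read_camera('top')
a=cv2.resize(s['img'][220:280,205:265,::-1],(390,390),interpolation=cv2.INTER_CUBIC);b=cv2.resize(t['img'][196:256,365:425,::-1],(390,390),interpolation=cv2.INTER_CUBIC)
cv2.imwrite('pics/s5.png',np.hstack([a,b]))
a=np.radians(8.9);c=np.array([.492,-.265])
for z in(.006,.022,.038,.054):
    P=[np.r_[c+np.array([[np.cos(a),-np.sin(a)],[np.sin(a),np.cos(a)]])@q,z] for q in([.032,-.023],[.032,.023],[-.032,-.023],[-.032,.023])]
    print(z,"scene crop",((proj(s,P)-[205,220]+.42)*6.5).round().tolist(),"top crop",((proj(t,P)-[365,196]+.42)*6.5+[390,0]).round().tolist())
```

```text
t 16.05 pos [ 0.5433 -0.0749  0.2142] rot [ 1.7997e+02 -7.0000e-02  8.9500e+00] w 0.0611 F [ 0.3 -1.3 -0. ]
-> (0.49, 0.3195, 0.2, 75.2) shift [0.044, -1.99, 0.07] rot [0.001, -0.0, -0.771] rows 6.4
0.006 scene crop [[209.0, 309.0], [273.0, 242.0], [107.0, 248.0], [172.0, 183.0]] top crop [[618.0, 138.0], [542.0, 148.0], [636.0, 245.0], [559.0, 255.0]]
0.022 scene crop [[204.0, 289.0], [269.0, 222.0], [102.0, 228.0], [167.0, 163.0]] top crop [[624.0, 135.0], [547.0, 145.0], [642.0, 243.0], [564.0, 254.0]]
0.038 scene crop [[199.0, 269.0], [264.0, 201.0], [96.0, 208.0], [162.0, 143.0]] top crop [[631.0, 132.0], [553.0, 142.0], [648.0, 242.0], [570.0, 252.0]]
0.054 scene crop [[194.0, 248.0], [260.0, 181.0], [90.0, 187.0], [157.0, 122.0]] top crop [[637.0, 129.0], [558.0, 140.0], [655.0, 240.0], [575.0, 251.0]]
```

View pics/s5.png

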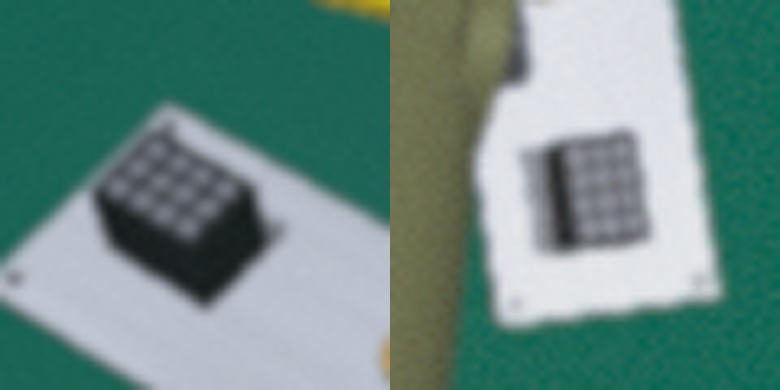

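The pile's silhouette is straight in both views: scene corner edges (97,193)→(110,245) and (188,240)→(206,305), within about 2 mm of a perfect pile. Now the lid handle.

>>> step_arm --delta_pos '[[0.02, -1, -0.05], [0.02, -1, -0.05], [0.02, -1, -0.05], [0.02, -1, -0.05], [0.02, -1, -0.05]]' --rot '[[0, 0, -0.45], [0, 0, -0.45], [0, 0, -0.45], [0, 0, -0.45], [0, 0, -0.45]]' --gripper '[0.2, 0.2, 0.2, 0.2, 0.2]'

```text
time_s: 16.77
tool_pos: [0.5162, 0.1222, 0.2232]
tool_rot: [180.0, 0.0, 47.4]
force: [0.3, -1.5, 1.2]
grip_width: 0.0521
grasp_force: 0.0
```

Run:
```python
from h import *
plan([(.49,.3195,.2,75.2)])
c=dict(viewer.read_camera("scene")); c["img"]=cv2.imread("pics/scene0.png")[:,:,::-1]
for th in(60,75,90):
    r=blob(c,(352,147),.1165,lambda im:(im.max(2)<th),13); print(th,r[0],r[1].round(4),np.round(r[2],4),round(r[3],1))
```

```text
t 16.77 pos [0.5162 0.1222 0.2232] rot [1.7998e+02 2.0000e-02 4.7430e+01] w 0.0521 F [ 0.3 -1.5  1.2]
-> (0.49, 0.3195, 0.2, 75.2) shift [0.638, -0.764, 0.116] rot [0.0, 0.0, -0.323] rows 3.2
60 [0.4915 0.328 ] [0.4934 0.3246] [0.0346 0.1357] 87.7
75 [0.4929 0.3231] [0.5004 0.3139] [0.0584 0.1559] 86.1
90 [0.492  0.3202] [0.4986 0.3127] [0.0652 0.1575] 84.1
```

>>> step_arm --delta_pos '[[0.638, -0.764, 0.1], [0.638, -0.764, 0.116], [0.638, -0.764, 0.116], [0.638, -0.764, 0.116], [0.638, -0.764, 0.116], [0.638, -0.764, 0.116], [0.638, -0.764, 0.116]]' --rot '[[0, 0, -0.323], [0, 0, -0.323], [0, 0, -0.323], [0, 0, -0.323], [0, 0, -0.323], [0, 0, -0.323], [0, 0, -0.323]]' --gripper '[0.2, 0.2, 0.2, 0.2, 0.2, 0.2, 0.2]'

```text
time_s: 17.7
tool_pos: [0.4907, 0.3181, 0.2005]
tool_rot: [180.0, -0.0, 75.1]
force: [0.0, -0.4, 0.3]
grip_width: 0.052
grasp_force: 0.0
```

Run:
```python
from h import *
plan([(.49,.3195,.1085,75.2)])
s=viewer.read_camera("scene"); cv2.imwrite('pics/s6.png',cv2.resize(s['img'][110:200,310:410,::-1],(660,594),interpolation=cv2.INTER_CUBIC))
```

```text
t 17.7 pos [0.4907 0.3181 0.2005] rot [ 1.7996e+02 -1.0000e-02  7.5060e+01] w 0.052 F [ 0.  -0.4  0.3]
-> (0.49, 0.3195, 0.1085, 75.2) shift [0.006, -0.006, 0.46] rot [0.001, -0.0, -0.002] rows 1.5
```

View pics/s6.png

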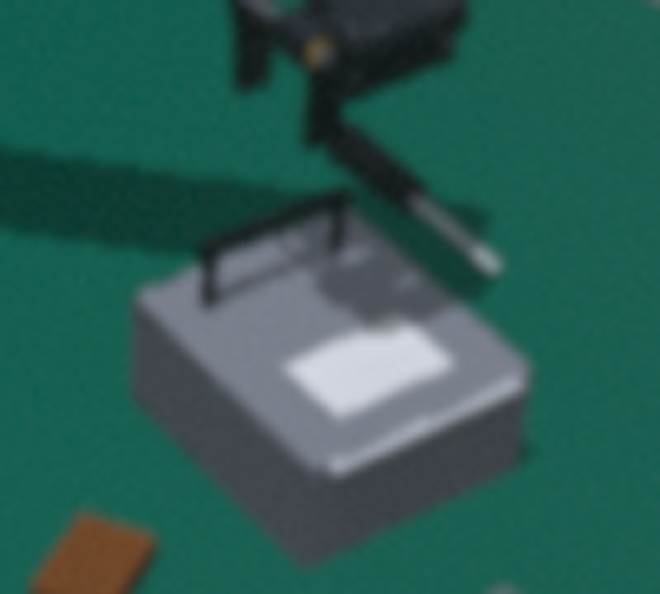

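The open fingers at (255,85) and (320,140) straddle the handle bar, which runs (205,250) to (345,200). Next I descend and close.

>>> step_arm --delta_pos '[[0.004, -0.004, 0.2], [0.004, -0.004, 0.35], [0.004, -0.004, 0.43], [0.004, -0.004, 0.46], [0.004, -0.004, 0.46], [0.004, -0.004, 0.46], [0.004, -0.004, 0.46], [0.004, -0.004, 0.46], [0.004, -0.004, 0.46], [0.004, -0.004, 0.46], [0.004, -0.004, 0.46], [0.004, -0.004, 0.46]]' --rot '[[0, 0, 0], [0, 0, 0], [0, 0, 0], [0, 0, 0], [0, 0, 0], [0, 0, 0], [0, 0, 0], [0, 0, 0], [0, 0, 0], [0, 0, 0], [0, 0, 0], [0, 0, 0]]' --gripper '[0.2, 0.2, 0.2, 0.2, 0.2, -1, -1, -1, -1, -1, -1, -1]' --squeeze 20

```text
time_s: 19.25
tool_pos: [0.4915, 0.3207, 0.1082]
tool_rot: [179.7, -0.1, 75.2]
force: [5.8, 0.7, -3.7]
grip_width: 0.0092
grasp_force: 20.0
```

Run:
```python
from h import *
plan([])
o=env.get_obs();print(o["grasp_force"],o["force"],o["wrist_torque"])
# arc: shifts from here in tool axes for lid angles, yaw held
a=np.radians(-14.8);X=np.array([np.cos(a),np.sin(a),0]);Z=np.array([0,0,1])
r=R.from_euler("xyz",o["tool_rot"],degrees=True)
ph=np.arctan2(.046,.14);L=np.hypot(.14,.046)
for d in list(range(5,61,5)):
    f=ph+np.radians(d); D=X*(.14-L*np.cos(f))+Z*(L*np.sin(f)-.046)
    print(d,(r.inv().apply(D)/.2).round(3).tolist())
```

```text
t 19.25 pos [0.4915 0.3207 0.1082] rot [ 1.7974e+02 -9.0000e-02  7.5230e+01] w 0.0092 F [ 5.8  0.7 -3.7]
19.975190607074182 [ 5.75157448  0.69338158 -3.65480092] [-0.06682336 -1.1599387  -0.08804381]
5 [0.0, 0.023, -0.06]
10 [0.0, 0.051, -0.118]
15 [0.0, 0.084, -0.173]
20 [0.0, 0.122, -0.225]
25 [0.0, 0.164, -0.274]
30 [0.0, 0.21, -0.318]
35 [0.0, 0.26, -0.359]
40 [0.0, 0.313, -0.395]
45 [0.0, 0.37, -0.426]
50 [0.001, 0.428, -0.452]
55 [0.001, 0.489, -0.473]
60 [0.001, 0.551, -0.489]
```

>>> step_arm --delta_pos '[[0, 0.011, -0.03], [0, 0.023, -0.06], [0, 0.037, -0.089], [0, 0.051, -0.118], [0, 0.067, -0.146], [0, 0.084, -0.173], [0, 0.103, -0.2], [0, 0.122, -0.225], [0, 0.143, -0.25], [0, 0.164, -0.274], [0, 0.187, -0.296], [0, 0.21, -0.318], [0, 0.21, -0.318], [0, 0.21, -0.318]]' --rot '[[0, 0, 0], [0, 0, 0], [0, 0, 0], [0, 0, 0], [0, 0, 0], [0, 0, 0], [0, 0, 0], [0, 0, 0], [0, 0, 0], [0, 0, 0], [0, 0, 0], [0, 0, 0], [0, 0, 0], [0, 0, 0]]' --gripper '[-1, -1, -1, -1, -1, -1, -1, -1, -1, -1, -1, -1, -1, -1]'

```text
time_s: 21.0
tool_pos: [0.529, 0.3104, 0.1714]
tool_rot: [-179.9, 0.1, 75.3]
force: [0.7, -2.5, -3.5]
grip_width: 0.009
grasp_force: 20.0
```

```bash
cat >> h.py <<'E'
def lid():
    o=env.get_obs(); a=np.radians(-14.8);X=np.array([np.cos(a),np.sin(a),0])
    D=o["tool_pos"]-np.array([.4915,.3207,.1082]); u=.14-D@X; z=.046+D[2]
    print("lid deg",np.degrees(np.arctan2(z,u)-np.arctan2(.046,.14)).round(1),"radius err mm",((np.hypot(u,z)-np.hypot(.14,.046))*1e3).round(1),"F",o["force"].round(1),"M",o["wrist_torque"].round(2),"grip",o["grasp_force"],o["grip_width"])
E
python3 -c "
from h import *
plan([]);lid()"
```

```text
t 21.0 pos [0.529  0.3104 0.1714] rot [-1.7994e+02  6.0000e-02  7.5300e+01] w 0.009 F [ 0.7 -2.5 -3.5]
lid deg 29.0 radius err mm 1.5 F [ 0.7 -2.5 -3.5] M [-0.57  0.11 -0.11] grip 20.01529812812805 0.008981556552038583
```

>>> step_arm --delta_pos '[[0, 0.025, -0.021], [0, 0.05, -0.041], [0, 0.076, -0.06], [0, 0.103, -0.077], [0, 0.131, -0.093], [0, 0.16, -0.108], [0, 0.189, -0.122], [0, 0.218, -0.134], [0, 0.248, -0.145], [0, 0.279, -0.155], [0, 0.31, -0.163], [0, 0.341, -0.171], [0, 0.341, -0.171], [0, 0.341, -0.171], [0, 0.341, -0.171], [0, 0.341, -0.171]]' --rot '[[0, 0, 0], [0, 0, 0], [0, 0, 0], [0, 0, 0], [0, 0, 0], [0, 0, 0], [0, 0, 0], [0, 0, 0], [0, 0, 0], [0, 0, 0], [0, 0, 0], [0, 0, 0], [0, 0, 0], [0, 0, 0], [0, 0, 0], [0, 0, 0]]' --gripper '[-1, -1, -1, -1, -1, -1, -1, -1, -1, -1, -1, -1, -1, -1, -1, -1]'

```text
time_s: 23.0
tool_pos: [0.596, 0.2925, 0.2081]
tool_rot: [180.0, -0.0, 75.3]
force: [-5.0, -4.3, 4.5]
grip_width: 0.0092
grasp_force: 20.0
```

```bash
python3 -c "
from h import *
plan([]);lid()
s=viewer.read_camera('scene'); t=viewer.read_camera('top')
a=cv2.resize(s['img'][100:200,310:410,::-1],(390,390),interpolation=cv2.INTER_CUBIC);b=cv2.resize(s['img'][225:275,208:258,::-1],(390,390),interpolation=cv2.INTER_CUBIC)
cv2.imwrite('pics/s7.png',np.hstack([a,b]))"
```

```text
t 23.0 pos [0.596  0.2925 0.2081] rot [ 1.7995e+02 -1.0000e-02  7.5260e+01] w 0.0092 F [-5.  -4.3  4.5]
lid deg 59.5 radius err mm 2.0 F [-5.  -4.3  4.5] M [-1.12  1.12 -0.07] grip 20.014213621616364 0.00916230792616971
```

View pics/s7.png

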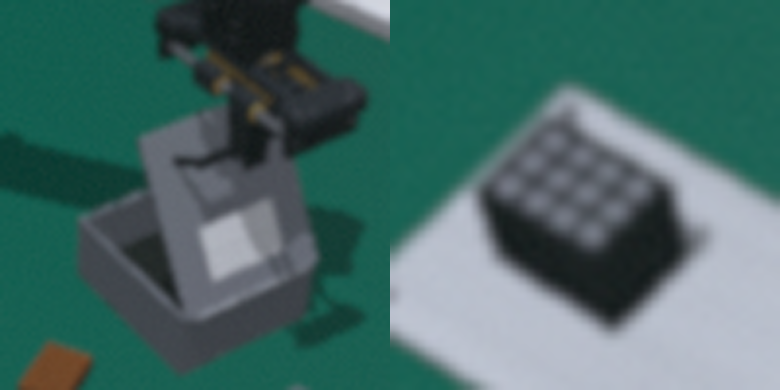

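The fingers hold the lid by its bar (left, bar at 180–240,158) at about 60°, and the pile is neat (right). I'll settle briefly, then hand in.

>>> step_arm --delta_pos '[[0, 0, 0], [0, 0, 0], [0, 0, 0], [0, 0, 0], [0, 0, 0], [0, 0, 0]]' --rot '[[0, 0, 0], [0, 0, 0], [0, 0, 0], [0, 0, 0], [0, 0, 0], [0, 0, 0]]' --gripper '[-1, -1, -1, -1, -1, -1]'

```text
time_s: 23.85
tool_pos: [0.596, 0.2925, 0.2081]
tool_rot: [180.0, -0.0, 75.3]
force: [-4.3, -4.6, 4.2]
grip_width: 0.0091
grasp_force: 20.0
```

```bash
python3 -c "
from h import *
lid(); print(env.sign_off())"
```

```text
lid deg 59.5 radius err mm 2.0 F [-4.3 -4.6  4.2] M [-1.12  1.07 -0.06] grip 20.01431554555893 0.009101644419233692
the job is handed in; nothing more can be done
None
```

I stacked both loose trays on the bottom tray (flush to about 2 mm by camera) and let go, then raised the lid; the gripper is holding it at about 59.5° by my estimate. The job is handed in, but no verdict came back.

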